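# Slip-test a barrel blank and clamp the plate

## Robot

A 6-joint arm with a two-finger parallel gripper is mounted at the origin on the work surface. World frame = base frame: x ahead of the robot, y to its left, z up, the work surface at z = 0. Lengths are in mm, angles in rad, forces in N, time in s.
With the tool pointing down it reaches from about 275 to 725 mm from the base axis. Payload 5.6 kg.
Tool frame: the origin (TCP) lies between the finger pads; the fingertips stand 11 mm ahead of it and the grasp point (between the pads) lies 8 mm behind it; z points along the fingers, y is the line along which they close (so a half turn about z gives the same grasp; the last joint's range is limited). The gripper opens to 85 mm and grips with 20 to 120 N. Pads are 22 mm wide; open, the fingers measure 114 mm over their backs; the gripper's body (76 mm by 85 mm) begins 54 mm behind the grasp point. The pads swing forward as they close: fully open they stand 13 mm farther back than shut.
Start: joints at [-0.84, 0.255, 0.108, 0, -1.424, -0.285], TCP at [237.167, -496.231, 242.283] pointing down, gripper open.
Joint ranges: [-2.95, 2.95], [-1.21, 1.97], [-1.09, 1.5], [-2.87, 1.71], [-2.94, -0.07], [-3.05, 3.05]. Speed limits (rad/s): [2.57, 2.57, 3.14, 3.14, 3.14, 3.14].

## Interface

Orientations are given as [roll, pitch, yaw] about the fixed x, y, z axes, in that order (R = Rz(yaw) Ry(pitch) Rx(roll)).
In Python, from bench import * gives the robot as it stands. The module is installed in compiled form; this text tells all that it offers.
- The arm moves only by the tool move_arm, never from a script. Its arguments are lists of equal length, an entry for each row: "slide": the shift along the tool's x, y, z in units of 50 mm (1.0 is 50 mm), a list of three; "twist": the turn, a rotation vector about the tool's x, y, z in units of 10 degrees (1.0 is 10 degrees), a list of three; "gripper": the finger opening in mm, from 0 to 85.4. A call has 1 to 8 rows; each row is the pose to reach, as a shift and turn from the pose commanded when the call began, along the tool's axes at that moment; what a row does not reach only later rows make up. A row lasts 1/8 s, in which the tool goes at most 62.5 mm and 10.7 degrees, less where a joint would pass 70% of its speed; a pose out of reach is approached as far as the arm can. A call with a gripper value outside its range is refused whole. The fingers move at their own pace and stop on an object; "newtons" is the grip in N (left out, the last holds). Time passes only in rows, so rows that repeat a pose let the fingers close. It gives the time, the measured TCP pose, the force, the opening and the grip force at its end, in the units of the state.
- read_state(): the state, without advancing time (a new reading comes with each control period).
- grab_frame(name): name is "side" or "top"; returns a dict with "frame" (400x640x3 uint8, red, green, blue), "fx", "fy", "cx", "cy" (pixels), "eye" and "orientation" of the camera in the world. Camera axes: x right, y up, looking along -z (the intrinsics and any distortion apply to the point x, -y, -z); pixel columns grow to the right and rows downward; lengths in mm; the calibration is good to about 2 mm. A picture is of the moment at which its call begins. There is no depth.
- close_job(): hands the job in; it is judged then, once.
The state is a dict: "clock": time; "joint_pos": joint angles; "joint_velocities": joint speeds; "joint_efforts": joint torques, N m; "tcp_pos": TCP position; "ee_rot": TCP orientation; "contact_force": force on the tool from outside, world axes, zero at the start; "torque": the same for the moment, N m; "width": opening from 0.0 (shut) to 1.0 (fully open); "grip_force": force on a finger pad.
Only numpy, scipy, OpenCV 4.12 (cv2) and the standard library are available. Lean on these libraries where they do the work, as an engineer would, in place of code of your own. Each camera call takes 0.05 s, during which the arm holds its last target. There are 200 camera calls.

## Task

Slip-test the square hard rubber barrel blank: press gently down on the tilting plate's tail pad, slowly, until the blank starts to slide and runs down against the lip, and stop at that angle, before the grey sharpening stone beside it starts to slide too. Leave the plate at that angle without swinging it back, then press the clamp lever gently down until it is fully home, and let go. Touch neither the blank nor the stone, and do not shove the calipers, file or filling lever.

Things in the scene. Friction and masses are not known exactly. Their poses are not given: they have to be found in the camera images.
- rig: fixed slip-test stand: dark steel base plate 200 x 220 x 10 mm, two grey uprights 95 mm high carrying a hinge pin. Origin at table level under the middle of the pin, whose axis is 85 mm above the table. x runs along the pin; +y points to the end of the plate that rises; z up. Its place and yaw (up to 0.3 rad) vary
- tilt_plate (a joint): tilt of the plate, rad: 0 level (start), grows as the tail is pressed down, hard stop 0.62. The stiff greased pivot stays where left; slow pressing takes 5 to 9 N on the pad, about 1 N more per 11 mm/s of pad speed. Friction is hidden: the blank starts to slide at 0.20 to 0.41 rad; the stone's friction is a third higher, so it goes 0.06 to 0.11 rad later
- plate_face (a point): point on the aluminium plate's top, 12 mm above the pin axis (plate level), midway across. Axes turn with the plate: x along the pin, +y up the plate towards the rising end, z out of it. The plate is 130 mm wide (x) and reaches from y = -10 to 190 mm; a lip 10 mm high has its uphill face at y = 2 mm; side rims 5 mm high
- tail_pad (a point): centre of the flat top of the round steel pad (40 mm across) on the plate's tail, at (0, -105, 0) mm in plate_face axes, 97 mm above the table when level; moves on an arc about the pin, down about 1.8 mm per degree of tilt. Press it from above with closed fingers, never harder than 20 N
- clamp_lever (a joint): turn of the clamp lever about the hinge pin, rad: starts raised at 0 to 0.15, grows as it is pressed down, fully home against a hard stop at 0.65. Stays where it is left; needs about 3 to 8 N at the grip, more towards the end; never press it harder than 25 N
- lever_grip (a point): middle (on the axis) of the clamp lever's black cross grip, a bar 18 mm thick and 46 mm long parallel to the pin; 85 mm from the pin axis, at rig x = -127 mm, on the tail side (rig -y). Pressed from above. At joint 0 it stands 0.70 rad above level as seen from the pin, when home 0.05 rad (89 mm above the table)
- barrel: loose red mottled hard rubber barrel blank, square, 18 x 18 mm, 60 mm long along its y, with a round tenon 14 mm thick and 14 mm long at its +y (uphill) end; 35 g. Origin in the middle of the square part's underside. Starts high on the plate, left or right, at plate_face y 125 to 140 mm; against the lip y is about 32 mm
- stone: loose grey Arkansas sharpening stone, flat slab 25 x 75 x 12 mm, long side along its y. Origin in the middle of its underside. Lies on the plate beside the blank, at plate_face y about 125 to 140 mm, and has to stay there
- calipers: loose steel calipers, 170 mm long, lying flat past the plate's tail. Origin under the middle of the beam. A bystander
- file: loose flat steel file with a wooden handle, 240 mm long, lying past the plate's rising end. Origin under its middle. A bystander
- filling_lever: loose nickel filling lever, a strip 6 x 55 x 4 mm with a round end, lying on the table on the robot's side of the stand. Origin under its middle. A bystander
Mind the look-alikes: they are no part of the job. Of the things like the barrel, leave any that is blue, purple or turquoise; of the rest the smaller one is meant.

How it is judged:
By the outcome, as a careful person would: the job done as asked, in the order asked, and still so for the second after the job is handed in, with the robot touching nothing.
It also fails if it takes over 61 s, if anything falls off the work surface, if the arm or the gripper's body presses on something with over 40 N, if the wrist force passes 120 N, or if a joint passes its speed limit or range.

## Working session

There is one attempt and no reset: what is moved stays moved. The work goes in short steps, Python scripts to look and compute and a tool call to move; the robot and the scene stay as the last step left them, time stands still between calls to the robot, and variables do not carry over. Pictures are saved under pics/ and viewed, at most 10 in all, crops included, and the job is handed in when it is done.

Besides the shell and the picture viewer there is one more tool, called after ">>>" as name(argument=value, ...) on one line, values as JSON. move_arm: Moves the arm, as the interface text tells. Its arguments: {"type":"object","properties":{"slide":{"type":"array","items":{"type":"array","items":{"type":"number"}}},"twist":{"type":"array","items":{"type":"array","items":{"type":"number"}}},"gripper":{"type":"array","items":{"type":"number"}},"newtons":{"type":"number"}},"required":["slide","twist","gripper"]}

```bash
mkdir -p pics
cat > h.py <<'E'
from bench import *
import numpy as np, cv2
from scipy.spatial.transform import Rotation as R
def snap(n,f):
    g=grab_frame(n); cv2.imwrite('pics/'+f,g['frame'][:,:,::-1]); return g
E
python3 - <<'E'
from h import *
for n in('top','side'):
    g=snap(n,n+'0.png'); print({k:v for k,v in g.items() if k!='frame'})
print(read_state())
E
```

```text
{'fx': 469.5755276044541, 'fy': 469.5755276044541, 'cx': 321.62061880639266, 'cy': 201.36075612450819, 'eye': array([ 384.43113029,   57.78263377, 1050.12693352]), 'orientation': array([ 0.18065426,  0.00625545, -1.56688366])}
{'fx': 373.1848850088052, 'fy': 373.1848850088052, 'cx': 320.49527230852107, 'cy': 203.0944377938133, 'eye': array([484.39348893, 578.04564335, 656.29851742]), 'orientation': array([ 0.75194125,  0.01584053, -2.95512052])}
{'clock': 0.1, 'joint_pos': array([-8.40423169e-01,  2.55679252e-01,  1.07152550e-01, -4.34693434e-04,
       -1.42388300e+00, -2.84561859e-01]), 'joint_velocities': array([ 0.00133419, -0.00026631,  0.0035261 ,  0.00237173, -0.00157847,
       -0.00151291]), 'joint_efforts': array([-2.90602504e-03, -3.87603843e+01,  2.38472879e+01,  5.37791491e+00,
       -3.82803046e-03,  1.28653269e-05]), 'tcp_pos': array([ 237.01455556, -495.85304313,  241.49618632]), 'ee_rot': array([ 3.13992346e+00, -4.03178020e-05, -2.69584530e+00]), 'contact_force': array([ 0.86828553,  0.42394595, -0.22213631]), 'torque': array([-0.02120491, -0.01686345,  0.00318901]), 'grip_force': 0.0, 'width': 1.0007985330513482}
```

View pics/top0.png

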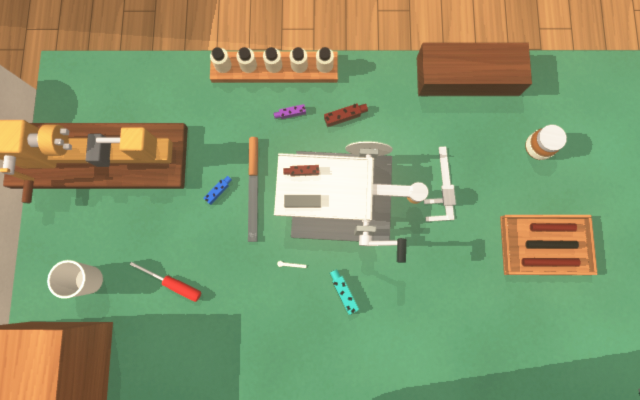

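View pics/side0.png

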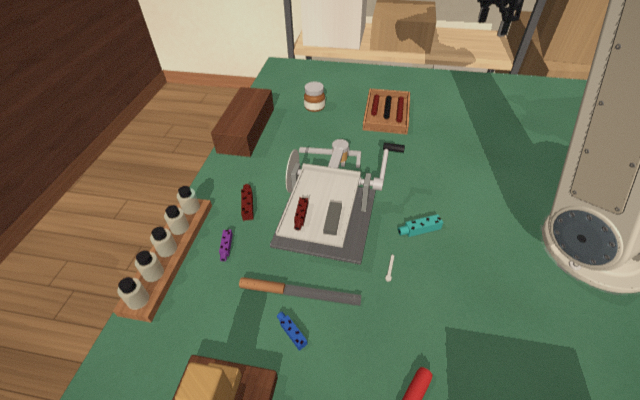

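The pictures show two red mottled blanks: a small one on the plate at top (302,170) and a larger one on the table at (346,114). The others are blue (217,190), purple (290,112) and turquoise (344,292), so the one on the plate is the one I want. The stone is at (302,201), the tail pad at (418,191), the grip at (402,250) and the calipers at (447,185). I'll check in a close crop.

Run:
```python
import cv2
i=cv2.imread('pics/top0.png')[135:270,265:465]; cv2.imwrite('pics/c1.png',cv2.resize(i,None,fx=4,fy=4,interpolation=cv2.INTER_CUBIC))
```

```text
(no output)
```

View pics/c1.png

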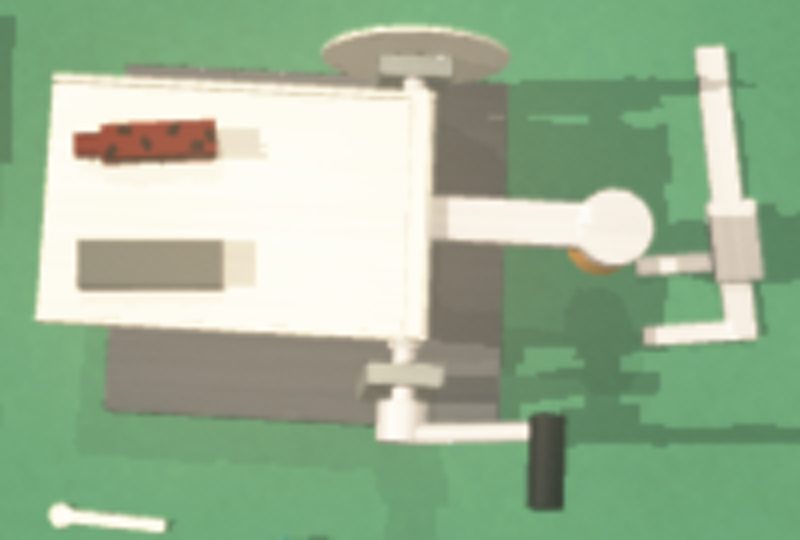

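The crop shows the small red blank at crop (146,141) with its tenon uphill, and the stone at (151,265). The pad centre is at (615,227) and the black grip centre at (546,462). I'll fit the rig pose to these.

```bash
cat >> h.py <<'E'
def proj(g,P):
    P=np.atleast_2d(P); c=R.from_euler('xyz',g['orientation']).inv().apply(P-g['eye'])
    return np.c_[g['cx']+g['fx']*c[:,0]/-c[:,2], g['cy']-g['fy']*c[:,1]/-c[:,2]]
def ray(g,u,v,z):
    d=R.from_euler('xyz',g['orientation']).apply([(u-g['cx'])/g['fx'],-(v-g['cy'])/g['fy'],-1]); return g['eye']+d*(z-g['eye'][2])/d[2]
E
python3 - <<'E'
from h import *
from scipy.optimize import least_squares
g=grab_frame('top')
F=lambda u,v:(264.6+u/4,134.6+v/4)
pts=[((0,-105,97),F(615,227)),((65,190,102),F(53,75)),((-65,190,102),F(37,321)),((100,-110+0,10),F(507,86)),((-65,-10,102),F(427,340))]
use=[0,1,2,4]
def w(p,X): return R.from_euler('z',p[2]).apply(X)+[p[0],p[1],0]
X=np.array([pts[i][0] for i in use],float);U=np.array([pts[i][1] for i in use])
s=least_squares(lambda p:(proj(g,w(p,X))-U).ravel(),[400,-50,0]); p=s.x
print(p,s.fun.round(2))
print('pad',w(p,[0,-105,97]), ray(g,*F(615,227),97))
for q in(0,.07,.15):
    a=.7-q; G=w(p,[-127,-85*np.cos(a),85+85*np.sin(a)]); print('grip',q,G,(proj(g,G)[0]-np.array(F(546,462))).round(1))
G=w(p,[-127,-85*np.cos(.05),89]);print('home',G)
print(ray(g,*F(735,230),5), ray(g,*F(645,265),5),ray(g,*F(650,337),5))
for c,z in((F(159,141),106),(F(151,265),103)):print(R.from_euler('z',-p[2]).apply(ray(g,*c,z+9)-[p[0],p[1],0]))
E
```

```text
[ 5.85311906e+02 -3.05419243e+01 -4.77236066e-02] [-0.09 -0.1   0.12  0.08 -0.22 -0.08  0.19  0.09]
pad [ 580.30282897 -135.42237603   97.        ] [ 580.10053715 -135.60150102   97.        ]
grip 0 [455.3550925  -89.42089333 139.75850342] [-0.2  0. ]
grip 0.07 [455.17997745 -93.08746626 135.07730443] [1.3 0.3]
grip 0.15 [454.99954353 -96.86540613 129.42841446] [2.8 0.6]
home [ 454.406603   -109.28044258   89.        ]
[ 597.4309981 -222.1269674    5.       ] [ 577.12137205 -170.47027077    5.        ] [ 536.05514206 -171.79652143    5.        ]
[ 29.1966425  132.04830116 115.        ]
[-34.97159411 132.50557384 112.        ]
```

>>> move_arm(slide=[[-1.15, 0.45, 0.2], [-2.3, 0.9, 0.4], [-3.5, 1.35, 0.6], [-4.65, 1.8, 0.9], [-5.8, 2.2, 1.2], [-7, 2.7, 1.4], [-8.1, 3.1, 1.6], [-9.3, 3.55, 1.8]], twist=[[0, 0, 0.35], [0, 0, 0.7], [0, 0, 1.05], [0, 0, 1.4], [0, 0, 1.75], [0, 0, 2.1], [0, 0, 2.45], [0, 0, 2.8]], gripper=[0, 0, 0, 0, 0, 0, 0, 0])

```text
clock: 1.15
tcp_pos: [577.0, -138.2, 152.7]
ee_rot: [-3.142, -0.0, 3.097]
contact_force: [0.6, -1.2, 1.3]
width: -0.002
grip_force: 0.0
```

>>> move_arm(slide=[[0, 0, 0], [0, 0, 0]], twist=[[0, 0, 0], [0, 0, 0]], gripper=[0, 0])

```text
clock: 1.4
tcp_pos: [575.7, -139.8, 152.7]
ee_rot: [-3.141, -0.001, 3.1]
contact_force: [0.3, -0.5, -0.3]
width: -0.002
grip_force: 0.0
```

>>> move_arm(slide=[[-0.09, 0.09, 0.25], [-0.09, 0.09, 0.5], [-0.09, 0.09, 0.75], [-0.09, 0.09, 0.8], [-0.09, 0.09, 0.84], [-0.09, 0.09, 0.88], [-0.09, 0.09, 0.92], [-0.09, 0.09, 0.96]], twist=[[0, 0, 0], [0, 0, 0], [0, 0, 0], [0, 0, 0], [0, 0, 0], [0, 0, 0], [0, 0, 0], [0, 0, 0]], gripper=[0, 0, 0, 0, 0, 0, 0, 0])

```text
clock: 2.4
tcp_pos: [580.9, -135.8, 106.6]
ee_rot: [-3.141, 0.001, 3.099]
contact_force: [-2.1, 1.2, 6.7]
width: 0.002
grip_force: 3.8
```

```bash
cat >> h.py <<'E'
RIG=np.array([585.31,-30.54,-0.0477])
def plate(th,X): # plate_face coords -> world
    X=np.atleast_2d(X)+[0,0,12]; X=R.from_euler('x',th).apply(X)+[0,0,85]
    return R.from_euler('z',RIG[2]).apply(X)+[RIG[0],RIG[1],0]
def check():
    from scipy.optimize import least_squares
    s=read_state(); zt=s['tcp_pos'][2]-11
    g=grab_frame('top'); f=g['frame'].astype(int); r,gg,b=f[...,0],f[...,1],f[...,2]
    # tilt estimate from pad height
    from scipy.optimize import brentq
    th=brentq(lambda t:85-105*np.sin(t)+12*np.cos(t)-zt,-.3,.7)
    V,U=np.mgrid[0:400,0:640]; poly=proj(g,plate(th,[[-60,6,0],[60,6,0],[60,200,0],[-60,200,0]])).astype(np.int32)
    m=np.zeros((400,640),np.uint8); cv2.fillConvexPoly(m,poly,1)
    red=(m>0)&(r>1.6*gg)&(r>60); sat=f.max(2)-f.min(2); 
    st=(m>0)&(f.max(2)<165)&(sat<40)&(V>proj(g,plate(th,[-5,100,0]))[0,1])
    out=[]
    for k,x,h in((red,29,18),(st,-35,12)):
        if k.sum()<20: out.append((int(k.sum()),None)); continue
        c=np.array([np.median(U[k]),np.mean(V[k])]); lo,hi=np.percentile(U[k],[2,98])
        ys=[least_squares(lambda q:proj(g,plate(th,[x,q[0],h]))[0,0]-u,[100]).x[0] for u in(hi,lo)]
        out.append((int(k.sum()),np.round(ys,1)))
    print('t',round(s['clock'],2),'z',s['tcp_pos'].round(1),'F',s['contact_force'].round(1),'th_z',round(th,3),'barrel',out[0],'stone',out[1])
    return g
E
python3 -c "
from h import *
check()"
```

```text
t 2.4 z [ 580.9 -135.8  106.6] F [-2.1  1.2  6.7] th_z 0.014 barrel (124, array([133.1, 174.1])) stone (455, array([ 82.7, 190.5]))
```

>>> move_arm(slide=[[0, 0, 0.03], [0, 0, 0.06], [0, 0, 0.09], [0, 0, 0.12], [0, 0, 0.15], [0, 0, 0.18], [0, 0, 0.21], [0, 0, 0.24]], twist=[[0, 0, 0], [0, 0, 0], [0, 0, 0], [0, 0, 0], [0, 0, 0], [0, 0, 0], [0, 0, 0], [0, 0, 0]], gripper=[0, 0, 0, 0, 0, 0, 0, 0])

```text
clock: 3.45
tcp_pos: [581.0, -136.3, 95.0]
ee_rot: [-3.14, 0.002, 3.099]
contact_force: [-2.5, 0.1, 8.3]
width: 0.003
grip_force: 3.9
```

Run:
```python
from h import *
g=check(); f=g['frame']
a=cv2.resize(f[135:270,255:455,::-1],None,fx=4,fy=4,interpolation=cv2.INTER_NEAREST); cv2.imwrite('pics/c2.png',a)
p=proj(g,plate(.12,[[29,132,18],[-35,132,12]])).round().astype(int);print(p)
for u,v in p: print(f[v-6:v+7:2,u].tolist()); print(f[v,u-35:u+50:5].tolist())
```

```text
t 3.45 z [ 581.  -136.3   95. ] F [-2.5  0.1  8.3] th_z 0.124 barrel (113, array([136.8, 174.6])) stone (477, array([ 86. , 180.2]))
[[306 168]
 [304 200]]
[[198, 183, 158], [174, 163, 142], [165, 154, 134], [159, 146, 126], [143, 128, 113], [122, 108, 94], [230, 219, 191]]
[[101, 146, 104], [111, 149, 110], [246, 238, 220], [137, 71, 57], [126, 69, 55], [132, 71, 58], [134, 73, 58], [159, 146, 126], [222, 202, 168], [219, 200, 167], [226, 208, 173], [244, 231, 200], [247, 236, 207], [248, 238, 210], [247, 236, 206], [245, 233, 201], [243, 231, 198]]
[[134, 125, 111], [132, 122, 108], [132, 123, 108], [132, 123, 108], [131, 123, 107], [127, 119, 105], [180, 167, 146]]
[[102, 149, 108], [121, 159, 120], [243, 235, 216], [239, 229, 207], [128, 121, 107], [129, 122, 108], [130, 122, 107], [132, 123, 108], [133, 124, 109], [133, 124, 109], [182, 163, 137], [212, 196, 171], [237, 223, 189], [247, 236, 205], [248, 238, 209], [248, 237, 209], [246, 235, 205]]
```

View pics/c2.png

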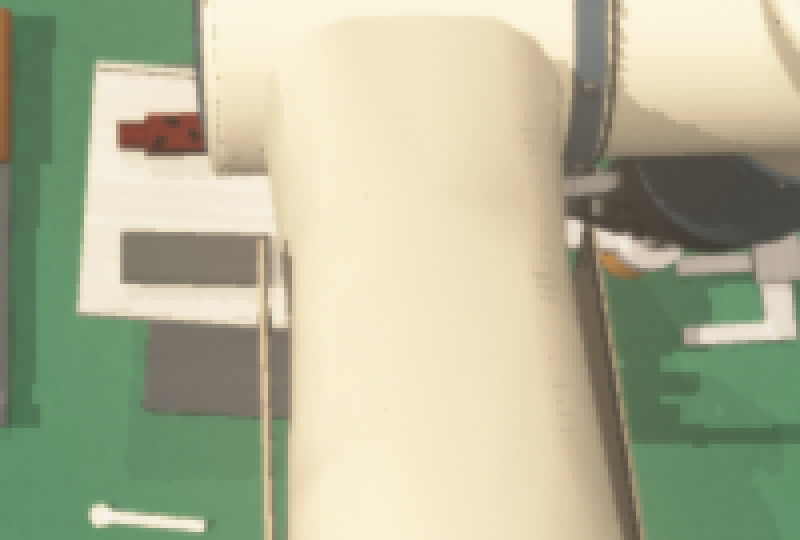

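The wrist hides the lower plate. The tenon end at crop (118,133) and the stone's uphill end at (120,257) stay visible. I'll measure with a homography in both cameras.

```bash
cat >> h.py <<'E'
def check():
    from scipy.optimize import brentq
    s=read_state(); zt=s['tcp_pos'][2]-11
    th=brentq(lambda t:85-105*np.sin(t)+12*np.cos(t)-zt,-.3,.7); o={}
    for n in('top','side'):
        g=grab_frame(n); o[n]=g; f=g['frame'].astype(int); r,gg=f[...,0],f[...,1]
        for nm,x0,h,k in(('bar',29,14,(r>1.5*gg)&(r>50)),('stn',-35,12,(f.max(2)<165)&(np.ptp(f,2)<40))):
            Q=np.array([[x0-20,0],[x0+20,0],[x0+20,185],[x0-20,185]],np.float32)
            H=cv2.getPerspectiveTransform(proj(g,plate(th,np.c_[Q,[h]*4])).astype(np.float32),Q)
            v,u=np.nonzero(k); q=cv2.perspectiveTransform(np.c_[u,v].astype(np.float32)[None],H)[0]
            q=q[(abs(q[:,0]-x0)<(15 if nm=='bar' else 11))&(q[:,1]>5)&(q[:,1]<185)]
            print(n,nm,len(q),np.percentile(q[:,1],[2,50,98]).round(1) if len(q) else '',end=' | ')
    print('\nt',round(s['clock'],2),'z',s['tcp_pos'].round(1),'F',s['contact_force'].round(1),'th',round(th,3))
    return o
E
python3 - <<'E'
from h import *
o=check(); cv2.imwrite('pics/s2.png',cv2.resize(o['side']['frame'][120:300,240:440,::-1],None,fx=3,fy=3))
E
```

```text
top bar 126 [136.3 154.  174.8] | top stn 398 [ 87.6 134.3 169.4] | side bar 252 [102.5 142.1 181.6] | side stn 356 [ 95.7 141.5 182. ] | 
t 3.5 z [ 580.9 -136.3   94.7] F [-3.4 -1.6  6.2] th 0.126
```

View pics/s2.png

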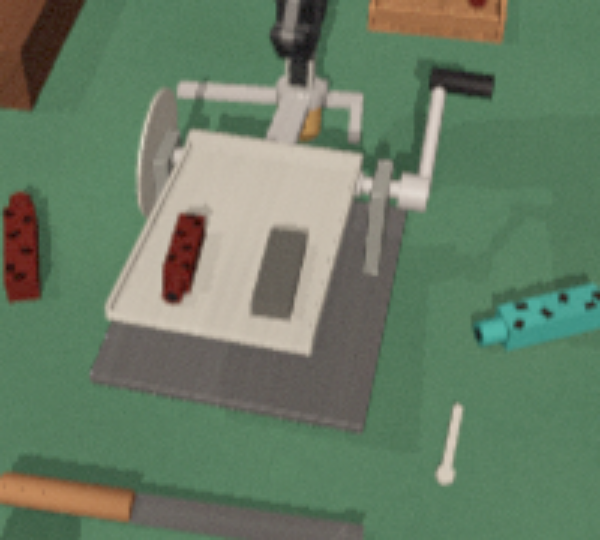

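The side view is clear: the blank is at crop (184,258), the stone at (280,270), and the tip is on the pad. I'll keep pressing slowly and check the positions after each step.

>>> move_arm(slide=[[0, 0, 0.02], [0, 0, 0.04], [0, 0, 0.06], [0, 0, 0.08], [0, 0, 0.1], [0, 0, 0.1]], twist=[[0, 0, 0], [0, 0, 0], [0, 0, 0], [0, 0, 0], [0, 0, 0], [0, 0, 0]], gripper=[0, 0, 0, 0, 0, 0])

```text
clock: 4.35
tcp_pos: [581.0, -136.2, 89.7]
ee_rot: [-3.141, 0.001, 3.099]
contact_force: [-2.2, -0.9, 6.6]
width: -0.002
grip_force: 3.1
```

```bash
python3 -c "
from h import *
check()"
```

```text
top bar 117 [138.8 155.2 174.6] | top stn 396 [ 89.4 135.  170. ] | side bar 243 [101.9 143.5 181.5] | side stn 343 [ 94.6 142.7 183.1] | 
t 4.35 z [ 581.  -136.2   89.7] F [-2.2 -0.9  6.6] th 0.174
```

>>> move_arm(slide=[[0, 0, 0.01], [0, 0, 0.02], [0, 0, 0.03], [0, 0, 0.04], [0, 0, 0.04]], twist=[[0, 0, 0], [0, 0, 0], [0, 0, 0], [0, 0, 0], [0, 0, 0]], gripper=[0, 0, 0, 0, 0])

```text
clock: 5.08
tcp_pos: [581.0, -136.0, 87.7]
ee_rot: [-3.141, 0.002, 3.099]
contact_force: [-2.9, 0.1, 6.2]
width: 0.003
grip_force: 3.2
```

```bash
python3 -c "
from h import *
check()"
```

```text
top bar 113 [140.  157.3 175.4] | top stn 405 [ 90.4 135.1 170.7] | side bar 237 [101.5 143.4 181.6] | side stn 337 [ 94.5 142.6 183. ] | 
t 5.08 z [ 581.  -136.    87.7] F [-2.9  0.1  6.2] th 0.193
```

>>> move_arm(slide=[[0, 0, 0.01], [0, 0, 0.02], [0, 0, 0.03], [0, 0, 0.04], [0, 0, 0.04], [0, 0, 0.04]], twist=[[0, 0, 0], [0, 0, 0], [0, 0, 0], [0, 0, 0], [0, 0, 0], [0, 0, 0]], gripper=[0, 0, 0, 0, 0, 0])

```text
clock: 5.92
tcp_pos: [581.0, -135.9, 85.6]
ee_rot: [-3.141, 0.001, 3.099]
contact_force: [-2.5, -0.1, 5.9]
width: 0.0
grip_force: 3.1
```

```bash
python3 -c "
from h import *
check()"
```

```text
top bar 116 [140.2 156.9 174.4] | top stn 405 [ 91.5 134.2 169.7] | side bar 234 [100.7 142.6 180.8] | side stn 327 [ 94.1 142.6 183.1] | 
t 5.92 z [ 581.  -135.9   85.6] F [-2.5 -0.1  5.9] th 0.212
```

>>> move_arm(slide=[[0, 0, 0.01], [0, 0, 0.02], [0, 0, 0.03], [0, 0, 0.04], [0, 0, 0.04], [0, 0, 0.04]], twist=[[0, 0, 0], [0, 0, 0], [0, 0, 0], [0, 0, 0], [0, 0, 0], [0, 0, 0]], gripper=[0, 0, 0, 0, 0, 0])

```text
clock: 6.78
tcp_pos: [581.0, -135.7, 83.6]
ee_rot: [-3.141, 0.002, 3.099]
contact_force: [-2.0, 1.1, 6.9]
width: 0.006
grip_force: 3.1
```

```bash
python3 -c "
from h import *
check()"
```

```text
top bar 106 [141.2 157.7 175.3] | top stn 407 [ 94.1 135.1 170.6] | side bar 223 [101.1 142.4 180.3] | side stn 319 [ 93.3 142.7 183.3] | 
t 6.78 z [ 581.  -135.7   83.6] F [-2.   1.1  6.9] th 0.231
```

>>> move_arm(slide=[[0, 0, 0.01], [0, 0, 0.02], [0, 0, 0.03], [0, 0, 0.04], [0, 0, 0.04], [0, 0, 0.04]], twist=[[0, 0, 0], [0, 0, 0], [0, 0, 0], [0, 0, 0], [0, 0, 0], [0, 0, 0]], gripper=[0, 0, 0, 0, 0, 0])

```text
clock: 7.62
tcp_pos: [581.1, -135.5, 81.6]
ee_rot: [-3.141, 0.002, 3.099]
contact_force: [-2.4, 1.8, 7.5]
width: -0.003
grip_force: 3.0
```

```bash
python3 -c "
from h import *
check()"
```

```text
top bar 102 [142.2 158.3 174.3] | top stn 406 [ 95.  136.2 171.4] | side bar 225 [101.  142.5 181.2] | side stn 307 [ 93.1 142.2 183.2] | 
t 7.62 z [ 581.1 -135.5   81.6] F [-2.4  1.8  7.5] th 0.25
```

>>> move_arm(slide=[[0, 0, 0.01], [0, 0, 0.02], [0, 0, 0.03], [0, 0, 0.04], [0, 0, 0.04], [0, 0, 0.04]], twist=[[0, 0, 0], [0, 0, 0], [0, 0, 0], [0, 0, 0], [0, 0, 0], [0, 0, 0]], gripper=[0, 0, 0, 0, 0, 0])

```text
clock: 8.48
tcp_pos: [581.3, -135.5, 79.7]
ee_rot: [-3.141, 0.002, 3.099]
contact_force: [-2.3, 1.7, 7.0]
width: -0.001
grip_force: 3.0
```

```bash
python3 -c "
from h import *
check()"
```

```text
top bar 105 [143.2 159.4 175.5] | top stn 402 [ 94.6 136.1 170.7] | side bar 215 [100.3 142.9 180.3] | side stn 305 [ 91.7 142.  183.3] | 
t 8.47 z [ 581.3 -135.5   79.7] F [-2.3  1.7  7. ] th 0.269
```

>>> move_arm(slide=[[0, 0, 0.01], [0, 0, 0.02], [0, 0, 0.03], [0, 0, 0.04], [0, 0, 0.04], [0, 0, 0.04]], twist=[[0, 0, 0], [0, 0, 0], [0, 0, 0], [0, 0, 0], [0, 0, 0], [0, 0, 0]], gripper=[0, 0, 0, 0, 0, 0])

```text
clock: 9.32
tcp_pos: [581.5, -135.5, 77.8]
ee_rot: [-3.142, 0.003, 3.099]
contact_force: [-1.7, 2.1, 6.3]
width: -0.001
grip_force: 3.0
```

```bash
python3 -c "
from h import *
check()"
```

```text
top bar 97 [144.3 159.  174.6] | top stn 402 [ 95.5 137.1 171.7] | side bar 215 [100.  143.5 181.5] | side stn 296 [ 91.3 141.1 183. ] | 
t 9.32 z [ 581.5 -135.5   77.8] F [-1.7  2.1  6.3] th 0.287
```

>>> move_arm(slide=[[0, 0, 0.01], [0, 0, 0.02], [0, 0, 0.03], [0, 0, 0.04], [0, 0, 0.04], [0, 0, 0.04]], twist=[[0, 0, 0], [0, 0, 0], [0, 0, 0], [0, 0, 0], [0, 0, 0], [0, 0, 0]], gripper=[0, 0, 0, 0, 0, 0])

```text
clock: 10.18
tcp_pos: [581.7, -135.6, 75.9]
ee_rot: [-3.141, 0.003, 3.099]
contact_force: [-0.6, 2.0, 7.1]
width: 0.004
grip_force: 2.9
```

```bash
python3 -c "
from h import *
check()"
```

```text
top bar 93 [145.5 160.  175.8] | top stn 395 [ 96.4 137.  170.9] | side bar 210 [100.1 142.3 180.6] | side stn 286 [ 91.3 141.5 183.3] | 
t 10.18 z [ 581.7 -135.6   75.9] F [-0.6  2.   7.1] th 0.305
```

>>> move_arm(slide=[[0, 0, 0.01], [0, 0, 0.02], [0, 0, 0.03], [0, 0, 0.04], [0, 0, 0.04], [0, 0, 0.04]], twist=[[0, 0, 0], [0, 0, 0], [0, 0, 0], [0, 0, 0], [0, 0, 0], [0, 0, 0]], gripper=[0, 0, 0, 0, 0, 0])

```text
clock: 11.02
tcp_pos: [581.8, -135.5, 74.0]
ee_rot: [-3.141, 0.003, 3.099]
contact_force: [-0.4, 2.1, 6.5]
width: -0.004
grip_force: 2.9
```

```bash
python3 -c "
from h import *
check()"
```

```text
top bar 90 [146.7 160.9 175.1] | top stn 395 [ 97.4 138.2 172.1] | side bar 206 [ 99.8 144.  182.2] | side stn 274 [ 91.2 141.3 183.2] | 
t 11.03 z [ 581.8 -135.5   74. ] F [-0.4  2.1  6.5] th 0.324
```

>>> move_arm(slide=[[0, 0, 0.01], [0, 0, 0.02], [0, 0, 0.03], [0, 0, 0.04], [0, 0, 0.04], [0, 0, 0.04]], twist=[[0, 0, 0], [0, 0, 0], [0, 0, 0], [0, 0, 0], [0, 0, 0], [0, 0, 0]], gripper=[0, 0, 0, 0, 0, 0])

```text
clock: 11.88
tcp_pos: [582.0, -135.6, 72.0]
ee_rot: [-3.141, 0.004, 3.099]
contact_force: [-0.7, 1.7, 6.4]
width: 0.003
grip_force: 2.9
```

```bash
python3 -c "
from h import *
check()"
```

```text
top bar 86 [148.  160.6 174.6] | top stn 384 [ 99.4 138.1 171.5] | side bar 197 [100.9 144.6 182.2] | side stn 268 [ 89.  140.7 183.2] | 
t 11.88 z [ 582.  -135.6   72. ] F [-0.7  1.7  6.4] th 0.343
```

>>> move_arm(slide=[[0, 0, 0.01], [0, 0, 0.02], [0, 0, 0.03], [0, 0, 0.04], [0, 0, 0.04], [0, 0, 0.04]], twist=[[0, 0, 0], [0, 0, 0], [0, 0, 0], [0, 0, 0], [0, 0, 0], [0, 0, 0]], gripper=[0, 0, 0, 0, 0, 0])

```text
clock: 12.72
tcp_pos: [582.1, -135.6, 70.1]
ee_rot: [-3.141, 0.004, 3.099]
contact_force: [-0.2, 1.1, 5.9]
width: -0.001
grip_force: 2.9
```

```bash
python3 -c "
from h import *
check()"
```

```text
top bar 81 [150.5 162.1 175.9] | top stn 384 [100.5 139.4 172.9] | side bar 196 [ 99.4 143.3 181.6] | side stn 265 [ 85.8 140.  183.2] | 
t 12.72 z [ 582.1 -135.6   70.1] F [-0.2  1.1  5.9] th 0.362
```

>>> move_arm(slide=[[0, 0, 0.01], [0, 0, 0.02], [0, 0, 0.03], [0, 0, 0.04], [0, 0, 0.04], [0, 0, 0.04]], twist=[[0, 0, 0], [0, 0, 0], [0, 0, 0], [0, 0, 0], [0, 0, 0], [0, 0, 0]], gripper=[0, 0, 0, 0, 0, 0])

```text
clock: 13.58
tcp_pos: [582.2, -135.7, 68.1]
ee_rot: [-3.141, 0.004, 3.099]
contact_force: [-0.3, 0.8, 6.5]
width: -0.002
grip_force: 2.8
```

Run:
```python
from h import *
o=check(); cv2.imwrite('pics/s3.png',cv2.resize(o['side']['frame'][120:300,240:440,::-1],None,fx=3,fy=3))
```

```text
top bar 48 [150.6 157.2 167. ] | top stn 377 [101.5 140.  172.4] | side bar 193 [ 88.1 136.7 180.7] | side stn 252 [ 84.9 139.3 183.1] | 
t 13.57 z [ 582.2 -135.7   68.1] F [-0.3  0.8  6.5] th 0.381
```

View pics/s3.png

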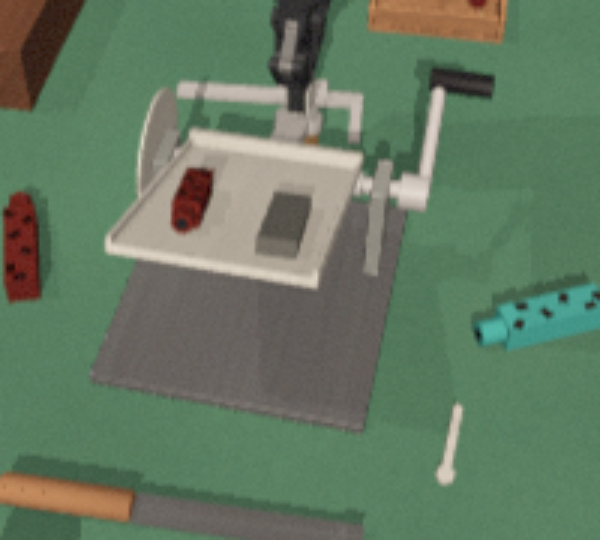

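The blank has started to slide, at crop (192,200) and about 9 mm downhill. The stone hasn't moved. I'll hold here and watch.

>>> move_arm(slide=[[0, 0, 0], [0, 0, 0], [0, 0, 0], [0, 0, 0], [0, 0, 0], [0, 0, 0]], twist=[[0, 0, 0], [0, 0, 0], [0, 0, 0], [0, 0, 0], [0, 0, 0], [0, 0, 0]], gripper=[0, 0, 0, 0, 0, 0])

```text
clock: 14.42
tcp_pos: [582.2, -135.7, 68.1]
ee_rot: [-3.141, 0.004, 3.099]
contact_force: [-0.9, 1.3, 6.5]
width: -0.005
grip_force: 2.8
```

Run:
```python
from h import *
o=check(); cv2.imwrite('pics/s4.png',cv2.resize(o['side']['frame'][120:300,240:440,::-1],None,fx=3,fy=3))
```

```text
top bar 0  | top stn 377 [102.3 140.  172.4] | side bar 109 [ 7.3 49.5 97.9] | side stn 254 [ 83.4 139.  183.2] | 
t 14.43 z [ 582.2 -135.7   68.1] F [-0.9  1.3  6.5] th 0.381
```

>>> move_arm(slide=[[0, 0, -0.05], [0, 0, -0.2], [0, 0, -0.6], [0, 0, -1.2], [0, 0, -1.8], [0, 0, -2.3], [0, 0, -2.3], [0, 0, -2.3]], twist=[[0, 0, 0], [0, 0, 0], [0, 0, 0], [0, 0, 0], [0, 0, 0], [0, 0, 0], [0, 0, 0], [0, 0, 0]], gripper=[0, 0, 0, 0, 0, 0, 0, 0])

```text
clock: 15.52
tcp_pos: [580.2, -135.5, 180.7]
ee_rot: [3.141, -0.001, 3.099]
contact_force: [-0.4, -0.3, -0.8]
width: -0.003
grip_force: 0.0
```

>>> move_arm(slide=[[0.5, 0.15, 0], [1.0, 0.3, 0], [1.5, 0.45, 0], [2.0, 0.6, 0], [2.5, 0.8, 0], [2.58, 0.8, 0], [2.58, 0.8, 0]], twist=[[0, 0, 0], [0, 0, 0], [0, 0, 0], [0, 0, 0], [0, 0, 0], [0, 0, 0], [0, 0, 0]], gripper=[0, 0, 0, 0, 0, 0, 0])

```text
clock: 16.4
tcp_pos: [453.4, -90.2, 180.9]
ee_rot: [-3.141, -0.001, 3.099]
contact_force: [0.7, -0.7, -1.0]
width: -0.002
grip_force: 0.0
```

Run:
```python
from h import *
g=snap('side','x.png'); cv2.imwrite('pics/s5.png',cv2.resize(g['frame'][60:260,230:450,::-1],None,fx=3.4,fy=3,interpolation=cv2.INTER_CUBIC)); print(read_state()['tcp_pos'])
```

```text
[453.69194072 -90.31156802 180.87863355]
```

View pics/s5.png

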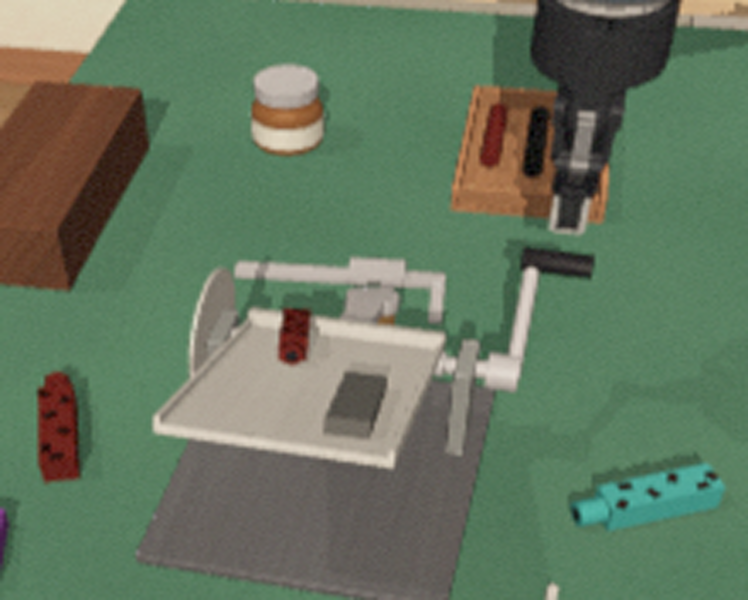

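The blank lies against the lip at crop (295,335). The stone is still up the plate at (357,402), and the fingertips are above the black grip at (557,263). Next I'll press the lever along its arc.

>>> move_arm(slide=[[0, 0, 0.18], [0, 0, 0.36], [0, 0, 0.42], [0, -0.03, 0.47], [0, -0.07, 0.52], [0, -0.11, 0.57], [0, -0.15, 0.63], [0, -0.19, 0.69]], twist=[[0, 0, 0], [0, 0, 0], [0, 0, 0], [0, 0, 0], [0, 0, 0], [0, 0, 0], [0, 0, 0], [0, 0, 0]], gripper=[0, 0, 0, 0, 0, 0, 0, 0])

```text
clock: 17.45
tcp_pos: [453.0, -100.1, 146.8]
ee_rot: [-3.141, 0.0, 3.099]
contact_force: [-4.0, 0.1, 4.5]
width: 0.002
grip_force: 2.4
```

>>> move_arm(slide=[[0, -0.02, 0.05], [0, -0.05, 0.1], [0, -0.07, 0.15], [0, -0.09, 0.2], [0, -0.11, 0.25], [0, -0.13, 0.3], [0, -0.14, 0.35], [0, -0.16, 0.4]], twist=[[0, 0, 0], [0, 0, 0], [0, 0, 0], [0, 0, 0], [0, 0, 0], [0, 0, 0], [0, 0, 0], [0, 0, 0]], gripper=[0, 0, 0, 0, 0, 0, 0, 0])

```text
clock: 18.45
tcp_pos: [452.8, -109.5, 127.5]
ee_rot: [-3.138, 0.0, 3.099]
contact_force: [-2.9, -6.3, 7.5]
width: -0.0
grip_force: 3.6
```

>>> move_arm(slide=[[0, 0, 0.04], [0, 0, 0.08], [0, 0, 0.12], [0, 0, 0.16], [0, 0, 0.2], [0, 0, 0.24], [0, 0, 0.27], [0, 0, 0.3]], twist=[[0, 0, 0], [0, 0, 0], [0, 0, 0], [0, 0, 0], [0, 0, 0], [0, 0, 0], [0, 0, 0], [0, 0, 0]], gripper=[0, 0, 0, 0, 0, 0, 0, 0])

```text
clock: 19.45
tcp_pos: [453.9, -109.4, 112.8]
ee_rot: [-3.138, 0.003, 3.099]
contact_force: [-1.1, -5.2, 6.2]
width: -0.004
grip_force: 3.2
```

>>> move_arm(slide=[[0, 0, 0.02], [0, 0, 0.04], [0, 0, 0.06]], twist=[[0, 0, 0], [0, 0, 0], [0, 0, 0]], gripper=[0, 0, 0])

```text
clock: 19.82
tcp_pos: [454.0, -109.3, 109.8]
ee_rot: [-3.138, 0.003, 3.1]
contact_force: [-0.9, -5.9, 5.2]
width: 0.001
grip_force: 3.2
```

>>> move_arm(slide=[[0, 0, 0.01], [0, 0, 0.02], [0, 0, 0.02]], twist=[[0, 0, 0], [0, 0, 0], [0, 0, 0]], gripper=[0, 0, 0])

```text
clock: 20.2
tcp_pos: [454.0, -109.4, 109.1]
ee_rot: [-3.138, 0.003, 3.1]
contact_force: [-1.2, -5.7, 8.0]
width: 0.002
grip_force: 4.1
```

>>> move_arm(slide=[[0, 0, 0.01], [0, 0, 0.02], [0, 0, 0.02]], twist=[[0, 0, 0], [0, 0, 0], [0, 0, 0]], gripper=[0, 0, 0])

```text
clock: 20.58
tcp_pos: [454.1, -109.4, 108.9]
ee_rot: [-3.138, 0.003, 3.1]
contact_force: [-3.9, -3.9, 14.9]
width: 0.0
grip_force: 7.3
```

The lever is on its hard stop: the force rises with no travel, at the expected height. I'll let go straight up.

>>> move_arm(slide=[[0, 0, -0.05], [0, 0, -0.2], [0, 0, -0.6], [0, 0, -1.2], [0, 0, -1.8], [0, 0, -2.4], [0, 0, -2.4], [0, 0, -2.4]], twist=[[0, 0, 0], [0, 0, 0], [0, 0, 0], [0, 0, 0], [0, 0, 0], [0, 0, 0], [0, 0, 0], [0, 0, 0]], gripper=[0, 0, 0, 0, 0, 0, 0, 0])

```text
clock: 21.58
tcp_pos: [452.5, -107.4, 226.1]
ee_rot: [3.141, -0.001, 3.099]
contact_force: [0.7, 1.2, -0.4]
width: -0.001
grip_force: 0.0
```

Run:
```python
from h import *
g=snap('side','y.png'); cv2.imwrite('pics/s6.png',cv2.resize(g['frame'][60:260,230:450,::-1],None,fx=3.4,fy=3,interpolation=cv2.INTER_CUBIC)); s=read_state(); print(s['tcp_pos'],s['contact_force'])
p=proj(g,R.from_euler('z',RIG[2]).apply([-127,-84.9,89.25])+[RIG[0],RIG[1],0])[0]; print('home grip in crop',(p-[230,60])*[3.4,3])
```

```text
[ 452.27283435 -107.47835228  225.7746029 ] [-0.21132891  0.09282253  0.04309326]
home grip in crop [549.61858511 295.86402541]
```

View pics/s6.png

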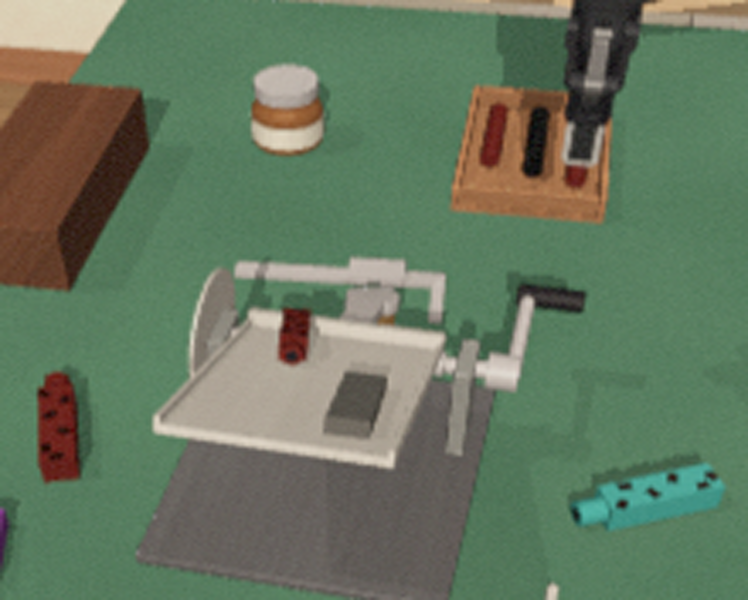

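The grip sits at crop (551,299), where the home position predicts (550,296). The blank is still at the lip (295,335), the stone hasn't moved (357,402), and the arm is clear.

```bash
python3 -c "
from bench import *
print(close_job())"
```

```text
the job is handed in; nothing more can be done
None
```

The job is handed in: the blank slid to the lip at about 0.38 rad, the plate was left at that angle with the stone unmoved, and the clamp lever was pressed fully home and released.

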